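# Mark out the ogee end of a shelf bracket round a template

## Task

Take the marking pencil out of its block and, holding it upright with its point on the white board, draw round the wooden template: start at the template's wide, clipped-corner end and slide the steel nose along the whole curved edge to the narrow end. Keep both the point on the board and the nose against the edge all the way, in one clean, unbroken line, pressing only lightly. Then stand the pencil back in its block, fully home, and leave everything else where it is.

Things in the scene. Friction and masses are not known exactly. Their poses are not given: they have to be found in the camera images.
- pencil: Stubby deep-hole marking pencil, 115 mm long, about 35 g, upright in its block at the start. Origin at the point of the lead; +z up along the pencil. From the point: bare lead 3 mm thick, 0-5 mm; round steel nose 8 mm thick, 5-49 mm (slides along the template); round collar 20 mm thick, 49-53 mm; square body 14 x 14 mm, 53-108 mm; cap to 115 mm. Rigid, not sprung.
- pencil_grip (a point): Point on the pencil's axis 82 mm above its lead point: a good place to grip the square body, whose flats face this frame's x and y. With the pencil held, pushing it about 1 mm too far into the template or the board already gives some 5 to 15 N; a push of 3 to 6 N, on the edge and on the lead, is right.
- template: Hand-sawn plywood, 9 mm thick, clamped flat on the board; never moves. Origin on its underside = the board's top face (z = 0 is the drawing surface, 58 mm above the table). y spans -95 to +95 mm; straight edge at x = -60, curved edge facing +x. The corner at the straight edge and +y end is clipped at 45 degrees, 30 mm; the -y end is square and narrower. G-clamps at y = -45, +45, x -77 to -35, up to 63 mm above the board.
- ogee (a point): Middle of the meant curve, at x = 30, y = 0 mm of the template, axes as the template's. The curved edge was meant to be x = 30 + 17 sin(360 deg * y / 150) mm in the template's frame, but was sawn freehand and wanders smoothly up to 3 mm to either side. The pencil's axis runs 4 mm (half the nose) outside the real edge.
- edge_start (a point): Point on the real curved edge at board level, 15 mm from the clipped-corner (+y) end of the template: start the line here or nearer that end.
- edge_finish (a point): Point on the real curved edge at board level, 15 mm from the square (-y) end of the template: the line is complete when it has been drawn this far.
- board: White melamine-faced board, 220 (x) by 320 (y) by 18 mm, level, fixed, on two 40 mm bearers. Origin on the table under its centre; top face 58 mm above the table. The template lies along its near (-x) edge; the board is open on the +x side of the curve.
- stand: Dark wooden block, 56 x 56 x 58 mm, fixed to the table, that holds the pencil. Origin at the centre of its underside.
- stand_hole0 (a point): Centre of the mouth of the block's only hole, at the top face, 58 mm above the table. The hole is upright, 11 mm across, 52 mm deep, with a 2 mm chamfer. When the pencil is fully home its collar rests on the block and its point is 49 mm below this point.
- bulb_case: Bystander: bulb in a clear upright case, 62 x 62 x 108 mm, on the table on the side where the pencil block is not. Origin at the centre of its underside.
- torch: Bystander: steel torch standing on its head, 45 mm across, 162 mm tall. Origin at the centre of its underside.
- tape: Bystander: tape measure, 70 x 38 x 64 mm, upright on the table. Origin at the centre of its underside.
- plug0: Bystander: wall plug 38 mm long, 11 mm thick, lying on the open far part of the board. Origin under its middle.
- plug1: Bystander: the second, same wall plug, also on the open far part of the board.
- tester: Bystander: tester screwdriver 135 mm long, 18 mm thick, lying on the template behind the curved edge. Origin under the middle of its length; x runs along it to the blade.
Not all that is in view belongs to the job. Leave any orange look-alike of the pencil alone. Leave any pink look-alike of the stand alone.

How it is judged:
By the outcome, as a careful person would: the job done as asked, in the order asked, and still so for the second after the job is handed in, with the robot touching nothing.
It also fails if it takes over 72 s, if anything falls off the work surface, if the arm or the gripper's body presses on something with over 40 N, if the wrist force passes 120 N, or if a joint passes its speed limit or range.

## Robot

A 6-joint arm with a two-finger parallel gripper is mounted at the origin on the work surface. World frame = base frame: x ahead of the robot, y to its left, z up, the work surface at z = 0. Lengths are in mm, angles in rad, forces in N, time in s.
With the tool pointing down it reaches from about 300 to 775 mm from the base axis. Payload 14.6 kg.
Tool frame: the origin (TCP) lies at the very end of the fingers, on their centre line; the grasp point (between the pads) lies 19 mm behind it (manip.grip_point_offset is the distance from the TCP to the grasp point, in mm); z points along the fingers, y is the line along which they close (so a half turn about z gives the same grasp; the last joint's range is limited). The gripper opens to 94 mm and grips with 3 to 60 N. Pads are 16 mm wide; open, the fingers measure 119 mm over their backs; the gripper's body (75 mm by 177 mm) begins 78 mm behind the grasp point.
Start: joints at [1.207, 0.3, 1.521, -0, 1.321, -0.067], TCP at [160.851, 525.943, 205.446] pointing down, gripper open.
Joint ranges: [-3.03, 3.03], [-0.79, 2.21], [0.23, 2.52], [-1.04, 4.18], [0, 3.07], [-2.55, 2.55]. Speed limits (rad/s): [2.22, 2.22, 2.57, 3.14, 3.14, 3.14].

## Interface

Orientations are given as [roll, pitch, yaw] about the fixed x, y, z axes, in that order (R = Rz(yaw) Ry(pitch) Rx(roll)).
In Python, from cell import telemetry, eyes, manip gives the robot as it stands.
- The arm moves only by the tool play_rows, never from a script. Its arguments are lists of equal length, an entry for each row: "translation": the shift along the world's x, y, z in m, a list of three; "yaw": the turn about the world's z in rad. A call has 1 to 12 rows; each row is the pose to reach, as a shift and turn from the pose commanded when the call began; what a row does not reach only later rows make up. A row lasts 1/8 s, in which the tool goes at most 62.5 mm and 10.7 degrees, less where a joint would pass 70% of its speed; a pose out of reach is approached as far as the arm can. A call with a gripper value outside its range is refused whole. "hand" is the opening, from 0 (shut) to 1 (fully open), set as the call begins (left out, the last holds). The fingers move at their own pace and stop on an object; "force" is the grip in N (left out, the last holds). Time passes only in rows, so rows that repeat a pose let the fingers close. It gives the time, the measured TCP pose, the force, the opening and the grip force at its end, in the units of the state.
- telemetry.read_state(): the state, without advancing time (a new reading comes with each control period).
- eyes.camera(name): name is "scene" or "top"; returns a dict with "pixels" (420x560x3 uint8, red, green, blue), "fx", "fy", "cx", "cy" (pixels), "cam_to_world" (4x4, takes a point from camera to world coordinates). Camera axes: x right, y up, looking along -z (the intrinsics and any distortion apply to the point x, -y, -z); pixel columns grow to the right and rows downward; lengths in mm; the calibration is good to about 2 mm. A picture is of the moment at which its call begins. There is no depth.
- manip.sign_off(): hands the job in; it is judged then, once.
The state is a dict: "clock": time; "joints": joint angles; "qd": joint speeds; "effort": joint torques, N m; "eef_pos": TCP position; "eef_rot": TCP orientation; "wrist_force": force on the tool from outside, world axes, zero at the start; "moment": the same for the moment, N m; "finger_gap": finger opening in mm; "finger_force": force on a finger pad.
Only numpy, scipy, OpenCV 4.12 (cv2) and the standard library are available. Lean on these libraries where they do the work, as an engineer would, in place of code of your own. Each camera call takes 0.05 s, during which the arm holds its last target. There are 200 camera calls.

## Working session

There is one attempt and no reset: what is moved stays moved. The work goes in short steps, Python scripts to look and compute and a tool call to move; the robot and the scene stay as the last step left them, time stands still between calls to the robot, and variables do not carry over. Pictures are saved under pics/ and viewed, at most 10 in all, crops included, and the job is handed in when it is done.

Besides the shell and the picture viewer there is one more tool, called after "Call:" as a command line: name --pt "numbers of a row" for each row, then --argument value for the rest. play_rows: Moves the arm, as the interface text tells. Its arguments: {"type":"object","properties":{"translation":{"type":"array","items":{"type":"array","items":{"type":"number"}}},"yaw":{"type":"array","items":{"type":"number"}},"hand":{"type":"number"},"force":{"type":"number"}},"required":["translation","yaw"]}

```bash
mkdir -p pics; ls; python3 - <<'E'
from cell import telemetry, eyes, manip
import cv2,pickle
for n in("scene","top"):
    c=eyes.camera(n); pickle.dump(c,open(n+".pkl","wb"))
    cv2.imwrite(f"pics/{n}0.png",c["pixels"][:,:,::-1])
    print(n,{k:(v if k!="pixels" else 0) for k,v in c.items()})
print(telemetry.read_state())
E
```

```text
pics
scene {'pixels': 0, 'fx': 535.0144778874109, 'fy': 535.0144778874109, 'cx': 284.07667239587926, 'cy': 211.58615237553056, 'cam_to_world': array([[-6.24967932e-01, -5.54830108e-01,  5.49161757e-01,
         1.18839798e+03],
       [ 7.80398897e-01, -4.61895220e-01,  4.21462177e-01,
         5.36754576e+02],
       [ 1.98152855e-02,  6.91965575e-01,  7.21658505e-01,
         9.27825626e+02],
       [ 0.00000000e+00,  0.00000000e+00,  0.00000000e+00,
         1.00000000e+00]])}
top {'pixels': 0, 'fx': 433.2717623160498, 'fy': 433.2717623160498, 'cx': 275.597937791989, 'cy': 211.6500296618625, 'cam_to_world': array([[ 1.88820552e-02,  9.93048202e-01, -1.16184063e-01,
         4.13054040e+02],
       [-9.99774319e-01,  1.76217421e-02, -1.18652645e-02,
         3.54192524e+01],
       [-9.73541400e-03,  1.16381883e-01,  9.93156825e-01,
         1.19561554e+03],
       [ 0.00000000e+00,  0.00000000e+00,  0.00000000e+00,
         1.00000000e+00]])}
{'clock': 0.1, 'joints': array([ 1.20739757e+00,  3.00438473e-01,  1.52151620e+00,  1.24047998e-05,
        1.32064759e+00, -6.66437842e-02]), 'qd': array([ 0.00067786, -0.0032343 , -0.00112127,  0.00087139,  0.00137759,
        0.00102705]), 'effort': array([ 7.57583475e-04, -5.32644296e+01, -3.53275216e+01,  7.09861424e-02,
        2.35848088e-02, -4.87489899e-05]), 'eef_pos': array([160.77420219, 525.74577517, 204.93165938]), 'eef_rot': array([-3.14058609e+00, -7.92232289e-05,  2.84483456e+00]), 'wrist_force': array([-0.69692041,  0.12572571,  0.33426034]), 'moment': array([ 0.01885935, -0.0715115 ,  0.00150343]), 'finger_force': 0.0, 'finger_gap': 93.88625658895448}
```

View pics/scene0.png

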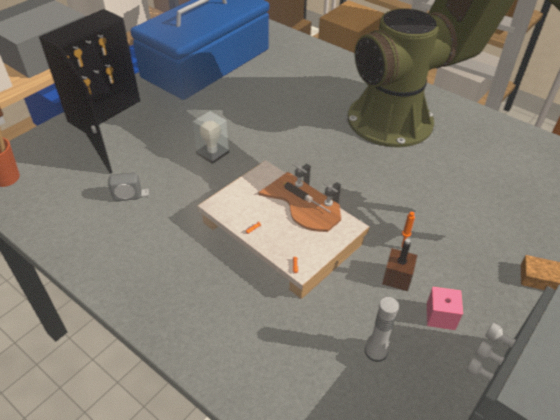

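View pics/top0.png

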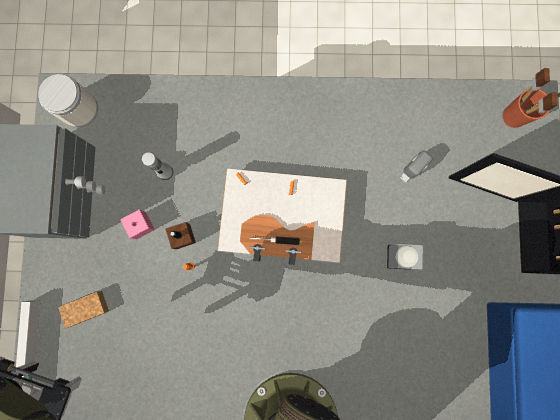

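The scene view shows the dark block with the dark pencil at about (402,268), the orange look-alike at (408,225) and the pink block at (445,308). In the top view these are at (178,235), (189,266) and (136,224). The template is at about (280,235) in the top view. My choice is the dark block with the dark pencil; I'll check it in a close crop.

```bash
cat > h.py <<'E'
import numpy as np,cv2,pickle
def load(n): return pickle.load(open(n+".pkl","rb"))
def ray(c,u,v):
    d=np.array([(u-c["cx"])/c["fx"],-(v-c["cy"])/c["fy"],-1.]); T=c["cam_to_world"]
    return T[:3,3],T[:3,:3]@d
def onz(c,u,v,z):
    o,d=ray(c,u,v); return o+d*(z-o[2])/d[2]
def proj(c,p):
    T=c["cam_to_world"]; q=T[:3,:3].T@(np.asarray(p,float)-T[:3,3])
    return c["cx"]+c["fx"]*q[0]/-q[2], c["cy"]-c["fy"]*q[1]/-q[2]
def tri(c1,p1,c2,p2):
    o1,d1=ray(c1,*p1);o2,d2=ray(c2,*p2)
    s=np.linalg.lstsq(np.c_[d1,-d2],o2-o1,rcond=None)[0]
    a,b=o1+s[0]*d1,o2+s[1]*d2; return (a+b)/2,np.linalg.norm(a-b)
E
python3 - <<'E'
from h import *
t,s=load("top"),load("scene")
T=cv2.resize(t["pixels"][160:280,155:355],None,fx=4,fy=4,interpolation=cv2.INTER_CUBIC)
S=cv2.resize(s["pixels"][150:300,190:430],None,fx=3.3,fy=3.3,interpolation=cv2.INTER_CUBIC)
cv2.imwrite("pics/tc.png",T[:,:,::-1]);cv2.imwrite("pics/sc.png",S[:,:,::-1])
E
```

```text
(no output)
```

View pics/tc.png

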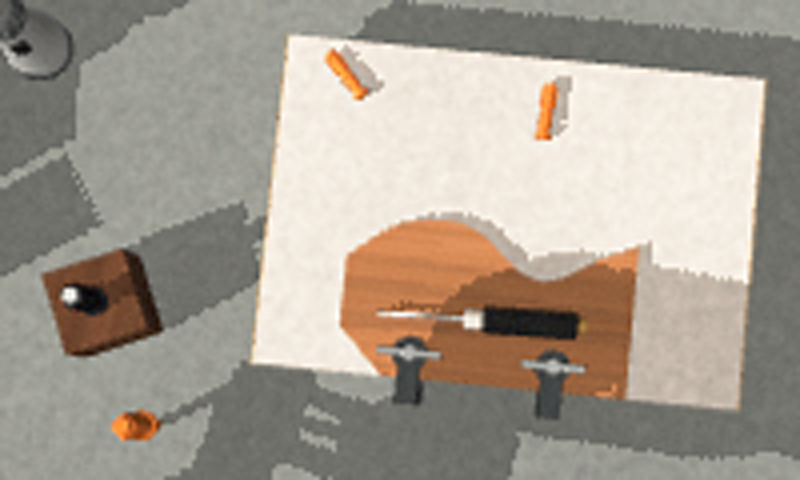

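View pics/sc.png

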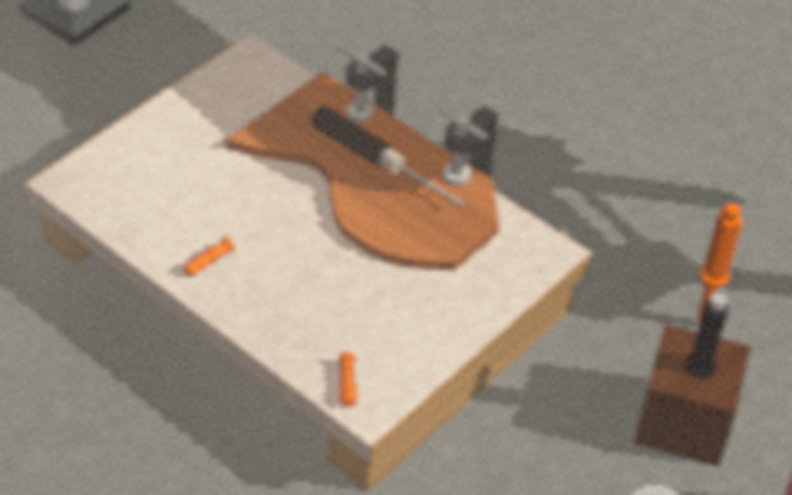

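The close crop confirms it: a dark pencil with a grey cap at crop (70,296), in the dark block with corners near (43,272), (124,249) and (72,356). The orange one stands apart at (135,425) and has no block.

```bash
python3 - <<'E'
from h import *
np.set_printoptions(precision=1,suppress=True)
t,s=load("top"),load("scene")
f=lambda p:((p[0]+.5)/4-.5+155,(p[1]+.5)/4-.5+160)
g=lambda p:((p[0]+.5)/3.3-.5+190,(p[1]+.5)/3.3-.5+150)
print("cap tri",tri(t,f((70,296)),s,g((722,298))))
print("cap onz",onz(t,*f((70,296)),124),onz(s,*g((720,300)),124))
bs=[onz(t,*f(p),58) for p in[(43,272),(124,249),(144,330),(72,356)]]
print("block top",np.array(bs),np.mean(bs,0))
print("block top scene",np.array([onz(s,*g(p),58) for p in[(666,326),(750,346),(735,412),(645,393)]]))
bc=np.array([onz(t,*f(p),58) for p in[(287,35),(766,79),(741,410),(250,363)]])
print("board",bc,bc.mean(0))
hsv=cv2.cvtColor(t["pixels"],cv2.COLOR_RGB2HSV)
m=((hsv[...,1]>100)&(hsv[...,0]<20)).astype(np.uint8)*255
m[:,:235]=0;m[:,330:]=0;m[:205]=0;m[265:]=0
big=cv2.resize(m,None,fx=4,fy=4,interpolation=cv2.INTER_LINEAR)
cs,_=cv2.findContours((big>127).astype(np.uint8),cv2.RETR_EXTERNAL,cv2.CHAIN_APPROX_NONE)
c=max(cs,key=cv2.contourArea)[:,0].astype(float)
P=np.array([onz(t,(u+.5)/4-.5,(v+.5)/4-.5,65)[:2] for u,v in c])
# board axes: y from edges
ex=(bc[0]+bc[1]-bc[2]-bc[3])[:2];ey=(bc[0]+bc[3]-bc[1]-bc[2])[:2]
yaw=np.arctan2(ex[1],ex[0]);yaw2=np.arctan2(-ey[0],ey[1]);print("yaw",yaw,yaw2,np.linalg.norm(ex)/2,np.linalg.norm(ey)/2)
y=(yaw*2+yaw2*3)/5
R=np.array([[np.cos(y),-np.sin(y)],[np.sin(y),np.cos(y)]])
Q=(P-bc.mean(0)[:2])@R
print("template in board frame: y range",Q[:,1].min(),Q[:,1].max())
yc=(Q[:,1].min()+Q[:,1].max())/2
for yy in np.arange(-95,96,10):
    k=abs(Q[:,1]-yc-yy)<2
    if k.any(): print(yy,Q[k,0].max(),Q[k,0].min(),30+17*np.sin(2*np.pi*yy/150))
np.savez("tm.npz",yaw=y,bc=bc.mean(0)[:2],yc=yc,Q=Q)
E
```

```text
cap tri (array([478.5, 305.4, 122.3]), np.float64(2.4064504358548966))
cap onz [479.  303.9 124. ] [481.4 306.7 124. ]
block top [[498.5 339.   58. ]
 [514.7 286.2  58. ]
 [461.6 270.7  58. ]
 [443.7 317.3  58. ]] [479.6 303.3  58. ]
block top scene [[465.1 272.   58. ]
 [445.2 322.   58. ]
 [497.8 340.6  58. ]
 [520.6 289.9  58. ]]
board [[ 660.5  183.    58. ]
 [ 636.  -137.1   58. ]
 [ 416.8 -120.9   58. ]
 [ 441.3  200.2   58. ]] [538.6  31.3  58. ]
yaw -0.07623578753798863 -0.07626257293355512 219.8268701948186 321.57146527543847
template in board frame: y range -86.06458975784948 105.71442483799292
-95 -11.37870707141509 -109.55314860453426 42.633462033115705
-85 -14.797525168883988 -111.05555151498439 36.914522932288605
-75 -18.33809043536308 -109.53303431913531 29.999999999999996
-65 -24.55349457088961 -110.45545067646091 23.085477067711395
-55 -30.824886576612634 -108.80901230659086 17.366537966884298
-45 -37.02916124790471 -83.78169248401733 13.832039222982388
-35 -40.56023043610125 -110.59314789888457 13.093127778739355
-25 -36.575612775136754 -109.06900312071606 15.277568135664541
-15 -30.971416122228803 -110.05382157962381 20.007650711027956
-5 -22.618235812681764 -110.73098642863809 26.465501256098094
5 -12.874796574991043 -109.32926665551257 33.534498743901906
15 -8.364587097919134 -110.31462496133446 39.992349288972044
25 -4.93781049127966 -108.66568351901583 44.72243186433546
35 -4.958958204597817 -109.58980334031614 46.90687222126064
45 -5.884187834092742 -84.21692086242456 46.16796077701761
55 -6.809574394782266 -108.92598674052512 42.633462033115705
65 -10.425207264163676 -109.66567581386121 36.914522932288605
75 -16.66505127871124 -100.09524984402854 30.000000000000004
85 -25.58223302174638 -88.6865979977284 23.085477067711395
95 -31.80800737209058 -81.13563643366592 17.366537966884295
```

Call:
play_rows --pt "0.025 -0.017 0" --pt "0.053 -0.037 0" --pt "0.08 -0.055 -0.005" --pt "0.107 -0.074 -0.01" --pt "0.133 -0.092 -0.015" --pt "0.16 -0.11 -0.02" --pt "0.187 -0.129 -0.025" --pt "0.213 -0.147 -0.025" --pt "0.24 -0.166 -0.025" --pt "0.267 -0.184 -0.025" --pt "0.293 -0.202 -0.025" --pt "0.319 -0.221 -0.025" --yaw '[-0.08,-0.16,-0.24,-0.32,-0.4,-0.48,-0.56,-0.64,-0.72,-0.8,-0.88,-0.955]' --hand 0.4 --force 60

```text
clock: 1.6
eef_pos: [480.5, 304.2, 180.1]
eef_rot: [-3.141, 0.0, 1.887]
wrist_force: [-0.3, -0.2, -0.8]
finger_gap: 37.9
finger_force: 0.0
```

```bash
python3 - <<'E'
from h import *
from cell import telemetry, eyes
c=eyes.camera("scene");pickle.dump(c,open("s1.pkl","wb"))
a=telemetry.read_state();print(a["eef_pos"],a["eef_rot"],a["joints"])
u,v=proj(c,[479.5,305,124]);print(u,v,proj(c,a["eef_pos"]))
cv2.imwrite("pics/s1.png",cv2.resize(c["pixels"][140:300,310:510],None,fx=3.5,fy=3.5,interpolation=cv2.INTER_CUBIC)[:,:,::-1])
E
```

```text
[482.8541304  302.16490285 179.99251835] [-3.14139859e+00  7.67761364e-04  1.88161066e+00] [ 4.95209866e-01  3.64702180e-01  1.49541613e+00 -7.50276882e-04
  1.28180596e+00  1.84609545e-01]
407.5436259690841 239.59147128981124 (np.float64(410.8157721409525), np.float64(220.79601504512576))
```

View pics/s1.png

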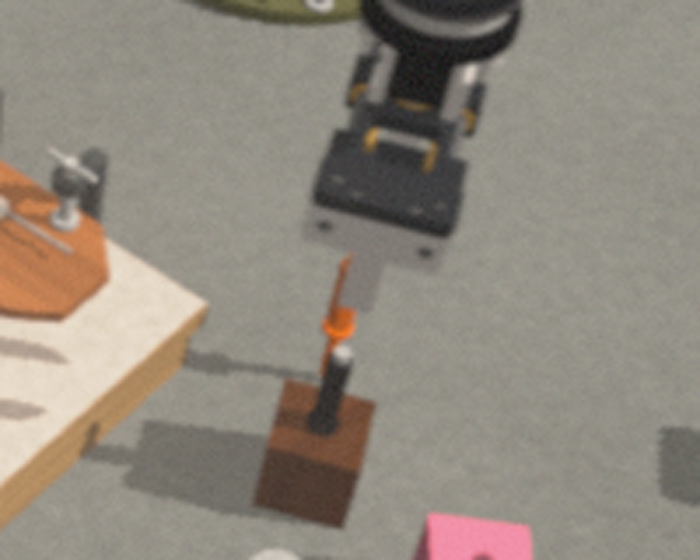

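The crop shows the gripper above the dark pencil. The cap is at crop (342,352), which is (407.6,240.5) in the full image and within 1 px of the prediction. The orange one is clear behind it, so I'm descending.

Call:
play_rows --pt "0 0 -0.005" --pt "0 0 -0.018" --pt "0 0 -0.034" --pt "0 0 -0.05" --pt "0 0 -0.066" --pt "0 0 -0.08" --pt "0 0 -0.092" --pt "0 0 -0.102" --pt "0 0 -0.108" --pt "0 0 -0.108" --pt "0 0 -0.108" --yaw '[0,0,0,0,0,0,0,0,0,0,0]'

```text
clock: 3.02
eef_pos: [480.1, 305.1, 72.9]
eef_rot: [3.141, -0.0, 1.89]
wrist_force: [0.1, 0.1, -0.2]
finger_gap: 37.3
finger_force: 0.0
```

Call:
play_rows --pt "0 0 0" --pt "0 0 0" --pt "0 0 0" --pt "0 0 0" --pt "0 0 0" --yaw '[0,0,0,0,0]' --hand 0.0 --force 30

```text
clock: 3.65
eef_pos: [479.9, 305.0, 72.6]
eef_rot: [3.141, -0.0, 1.89]
wrist_force: [0.6, -0.8, 1.7]
finger_gap: 14.1
finger_force: 30.0
```

Call:
play_rows --pt "0 0 0" --pt "0 0 0.004" --pt "0 0 0.012" --pt "0 0 0.024" --pt "0 0 0.04" --pt "0 0 0.056" --pt "0 0 0.072" --pt "0 0 0.085" --pt "0 0 0.095" --pt "0 0 0.1" --pt "0 0 0.1" --yaw '[0,0,0,0,0,0,0,0,0,0,0]' --force 50

```text
clock: 5.03
eef_pos: [479.9, 305.0, 172.5]
eef_rot: [3.142, 0.0, 1.89]
wrist_force: [0.3, 0.0, -0.1]
finger_gap: 13.7
finger_force: 50.0
```

```bash
python3 - <<'E'
from h import *
from cell import telemetry, eyes
c=eyes.camera("scene");pickle.dump(c,open("s2.pkl","wb"));t=eyes.camera("top");pickle.dump(t,open("t2.pkl","wb"))
a=telemetry.read_state();print(a["eef_pos"],a["eef_rot"],a["finger_gap"],a["wrist_force"])
e=a["eef_pos"];print("tip pred",proj(c,e-[0,0,63.6]))
cv2.imwrite("pics/s2.png",cv2.resize(c["pixels"][150:300,330:490],None,fx=3.5,fy=3.5,interpolation=cv2.INTER_CUBIC)[:,:,::-1])
# start/drawn path in world
d=np.load("tm.npz");Q=d["Q"];y=d["yaw"];R=np.array([[np.cos(y),-np.sin(y)],[np.sin(y),np.cos(y)]])
yc=float(d["yc"]);B=d["bc"]
yy=np.arange(-94,95,2.);xx=np.array([Q[abs(Q[:,1]-yc-v)<2,0].max() for v in yy])
import scipy.signal as ss
xs=ss.savgol_filter(xx,15,3)
dx=np.gradient(xs,yy);n=np.c_[np.ones_like(dx),-dx];n/=np.linalg.norm(n,axis=1)[:,None]
for k in range(len(yy)-1,-1,-4):
    E=np.array([xs[k],yy[k]+yc]);W=R@E+B;A=R@(E+4*n[k])+B
    print("ty %.0f tx %.1f edge W %.1f %.1f axis %.1f %.1f  n %.2f %.2f"%(yy[k],xs[k]+50,*W,*A,*(R@n[k])))
E
```

```text
[479.69575489 304.83231295 171.97430452] [-3.14082994e+00  1.67137324e-04  1.88980613e+00] 13.992644222905506 [-0.40877524  0.6643033  -0.75633836]
tip pred (np.float64(405.9774232936076), np.float64(244.67975973502172))
ty 94 tx 17.7 edge W 514.3 137.3 axis 517.4 139.8  n 0.78 0.63
ty 86 tx 24.7 edge W 520.7 128.8 axis 524.0 131.0  n 0.83 0.56
ty 78 tx 30.8 edge W 526.2 120.3 axis 529.6 122.5  n 0.85 0.53
ty 70 tx 36.2 edge W 531.0 112.0 axis 534.7 113.5  n 0.92 0.38
ty 62 tx 40.0 edge W 534.1 103.7 axis 537.9 105.0  n 0.95 0.31
ty 54 tx 42.6 edge W 536.1 95.5 axis 540.1 96.1  n 0.99 0.15
ty 46 tx 44.2 edge W 537.1 87.4 axis 541.1 87.6  n 1.00 0.05
ty 38 tx 45.0 edge W 537.2 79.4 axis 541.2 79.6  n 1.00 0.06
ty 30 tx 45.3 edge W 537.0 71.4 axis 541.0 71.0  n 1.00 -0.09
ty 22 tx 44.3 edge W 535.3 63.5 axis 539.2 62.4  n 0.96 -0.28
ty 14 tx 41.6 edge W 532.1 55.7 axis 535.7 54.0  n 0.90 -0.43
ty 6 tx 37.9 edge W 527.7 48.0 axis 530.9 45.5  n 0.78 -0.62
ty -2 tx 31.3 edge W 520.5 40.5 axis 523.3 37.6  n 0.69 -0.73
ty -10 tx 23.3 edge W 512.0 33.2 axis 514.5 30.1  n 0.64 -0.77
ty -18 tx 16.6 edge W 504.7 25.7 axis 507.9 23.2  n 0.78 -0.62
ty -26 tx 12.2 edge W 499.7 18.1 axis 503.4 16.5  n 0.92 -0.40
ty -34 tx 11.2 edge W 498.1 10.2 axis 502.1 9.9  n 1.00 -0.07
ty -42 tx 12.7 edge W 499.0 2.1 axis 502.9 3.2  n 0.96 0.27
ty -50 tx 16.7 edge W 502.3 -6.2 axis 505.9 -4.5  n 0.90 0.44
ty -58 tx 21.9 edge W 506.9 -14.6 axis 510.4 -12.7  n 0.88 0.48
ty -66 tx 26.5 edge W 511.0 -22.9 axis 514.6 -21.3  n 0.92 0.40
ty -74 tx 30.6 edge W 514.4 -31.2 axis 518.1 -29.9  n 0.95 0.32
ty -82 tx 34.0 edge W 517.1 -39.4 axis 520.9 -38.1  n 0.95 0.33
ty -90 tx 37.4 edge W 519.9 -47.7 axis 523.7 -46.4  n 0.95 0.31
```

View pics/s2.png

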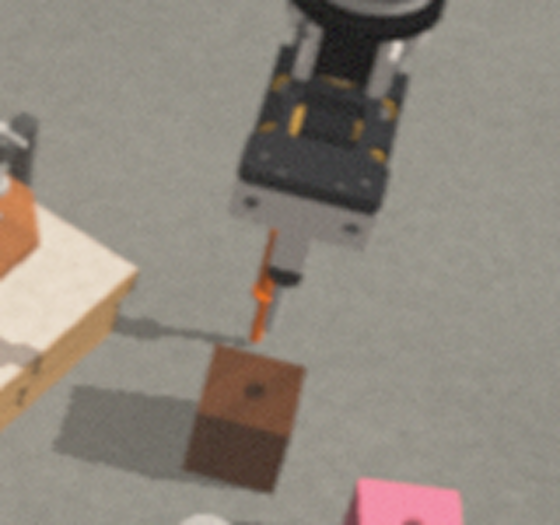

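The pencil is held upright, with its collar at crop (285,275), and the block's hole is empty at crop (257,390). Next I fit the edge as the meant curve plus a smooth wander, at sub-pixel level.

```bash
cat > fit.py <<'E'
from h import *
from scipy.ndimage import map_coordinates
d=np.load("tm.npz");yaw=float(d["yaw"]);R=np.array([[np.cos(yaw),-np.sin(yaw)],[np.sin(yaw),np.cos(yaw)]])
O=R@np.array([-50,float(d["yc"])])+d["bc"]      # template origin, world
meant=lambda y:30+17*np.sin(2*np.pi*y/150)
def meas(c,z):
    im=cv2.cvtColor(c["pixels"],cv2.COLOR_RGB2HSV)[...,1].astype(float); im=cv2.GaussianBlur(im,(0,0),.7)
    Y=np.arange(-88,89,2.);out=[]
    for y in Y:
        xs=meant(y)+np.arange(-10,10,.25)
        uv=np.array([proj(c,[*(R@[x,y]+O),z]) for x in xs])
        p=map_coordinates(im,[uv[:,1],uv[:,0]],order=1)
        th=(p[:8].mean()+p[-8:].mean())/2; k=np.where((p[:-1]>=th)&(p[1:]<th))[0]
        out.append(xs[k[-1]]+.25*(p[k[-1]]-th)/(p[k[-1]]-p[k[-1]+1]) if len(k) else np.nan)
    return Y,np.array(out)
E
python3 - <<'E'
from fit import *
np.set_printoptions(precision=2,suppress=True,linewidth=150)
Y,a=meas(load("top"),66);_,b=meas(load("scene"),58);_,b2=meas(load("scene"),67)
for n,x in(("top",a),("sc58",b),("sc67",b2)): print(n,(x-meant(Y))[::4])
for n,x in(("top",a),("sc58",b),("sc67",b2)):
    k=np.isfinite(x);P=np.polynomial.Chebyshev.fit(Y[k],(x-meant(Y))[k],7,domain=[-95,95]);r=(x-meant(Y))[k]-P(Y[k]);print(n,r.std(),abs(r).max(),P(Y[::4]))
E
```

```text
top [-2.02 -0.23  2.    2.16  1.72  0.15 -1.13 -2.4  -2.32 -1.43  0.5   2.02  2.55  1.44  0.29 -1.38 -2.3  -1.62 -0.09  1.44  2.23  2.08  0.81]
sc58 [-3.01 -1.53  0.35  1.    0.9  -0.33 -1.71 -3.02 -3.4  -1.57  0.29  1.09  1.22 -0.09 -1.8  -3.23 -3.46 -3.05 -1.76 -0.29  0.26  0.57 -0.79]
sc67 [3.41 5.41 6.85 6.82 6.46 5.41 4.75 3.5  1.31 0.85 1.94 2.85 3.79 3.83 3.23 2.46 2.46 3.21 4.63 5.61 5.8  6.09 5.19]
top 0.7689792535620344 2.144458776631435 [-3.26  0.39  2.06  2.08  1.1  -0.21 -1.27 -1.75 -1.58 -0.87  0.1   0.99  1.48  1.39  0.73 -0.29 -1.27 -1.69 -1.12  0.52  2.6   3.24 -1.33]
sc58 0.7855015536044485 1.720673853769135 [-4.18 -0.83  0.72  0.83  0.08 -0.93 -1.75 -2.09 -1.9  -1.31 -0.57  0.02  0.23 -0.08 -0.9  -1.98 -2.95 -3.34 -2.77 -1.17  0.83  1.52 -2.51]
sc67 0.594890570930977 1.4710967228201701 [3.56 5.4  6.8  7.19 6.64 5.48 4.13 2.95 2.19 1.9  2.04 2.44 2.89 3.22 3.35 3.28 3.18 3.27 3.81 4.87 6.13 6.59 4.07]
```

Both views agree on a smooth wander with a period of about 72 mm. I'll average them and write the step helper.

```bash
python3 - <<'E'
from fit import *
np.set_printoptions(precision=2,suppress=True,linewidth=150)
Y,a=meas(load("top"),66);_,b=meas(load("scene"),58)
a-=meant(Y);b-=meant(Y);m=(a+b+np.mean(a-b))/2
P=np.polynomial.Chebyshev.fit(Y,m,12,domain=[-95,95]);r=m-P(Y);print(r.std(),abs(r).max(),P(Y[::4]))
print("a-b",(a-b)[::4]-np.mean(a-b)); np.save("dev.npy",P.coef)
E
cat > step.py <<'E'
import sys,json
from fit import *
from cell import telemetry
P=np.polynomial.Chebyshev(np.load("dev.npy"),domain=[-95,95])
X=lambda y:meant(y)+P(y)
def axis(y,off):   # pencil axis (world xy) touching edge point y, plus normal offset
    h=.5;dx=(X(y+h)-X(y-h))/(2*h);n=np.array([1,-dx])/np.hypot(1,dx)
    return R@(np.array([X(y),y])+(4+off)*n)+O, R@n
# usage: step.py cmdx cmdy cmdz y_now off_now y_next off_next z_next rows : prints forces and rows
if __name__=="__main__":
    cx,cy,cz,y0,o0,y1,o1,z1=map(float,sys.argv[1:9]);nr=int(sys.argv[9])
    s=telemetry.read_state();F=s["wrist_force"];_,n=axis(y0,0);t=np.array([n[1],-n[0]])
    print("clk %.1f N %.1f T %.1f Fz %.1f pos"%(s["clock"],F[:2]@n,F[:2]@t,F[2]),s["eef_pos"].round(2))
    rows=[]
    for i in range(1,nr+1):
        f=i/nr;p,_=axis(y0+(y1-y0)*f,o0+(o1-o0)*f);rows.append([round((p[0]-cx)/1000,4),round((p[1]-cy)/1000,4),round((z1-cz)*f/1000,4)])
    print(rows,"cmd",round(cx+rows[-1][0]*1000,2),round(cy+rows[-1][1]*1000,2),round(cz+rows[-1][2]*1000,2))
E
python3 step.py 479.85 304.94 172.4 90 10 88 10 172.4 1
```

```text
0.09833615980120125 0.2413425935703623 [-1.89 -0.26  1.64  2.3   1.88  0.6  -1.   -2.13 -2.12 -0.93  0.82  2.19  2.44  1.46 -0.21 -1.7  -2.25 -1.67 -0.32  1.11  1.97  1.75  0.64]
a-b [-0.2   0.11  0.47 -0.02 -0.37 -0.71 -0.61 -0.57 -0.1  -1.05 -0.98 -0.25  0.15  0.35  0.9   0.67 -0.02  0.24  0.48  0.55  0.79  0.33  0.41]
clk 5.1 N -0.1 T -0.8 Fz -0.8 pos [479.7  304.83 171.97]
[[np.float64(0.0501), np.float64(-0.1667), 0.0]] cmd 529.95 138.24 172.4
```

Call:
play_rows --pt "0.002 -0.006 0" --pt "0.006 -0.02 0" --pt "0.012 -0.04 0" --pt "0.019 -0.062 0" --pt "0.026 -0.085 0" --pt "0.033 -0.108 0" --pt "0.039 -0.13 0" --pt "0.044 -0.148 -0.005" --pt "0.048 -0.16 -0.015" --pt "0.0501 -0.1667 -0.028" --pt "0.0501 -0.1667 -0.036" --pt "0.0501 -0.1667 -0.04" --yaw '[-0.02,-0.06,-0.1,-0.15,-0.2,-0.25,-0.3,-0.34,-0.37,-0.39,-0.4,-0.4]'

```text
clock: 6.62
eef_pos: [529.6, 138.7, 131.6]
eef_rot: [-3.141, 0.0, 1.49]
wrist_force: [1.6, 0.4, -0.8]
finger_gap: 14.0
finger_force: 50.0
```

Call:
play_rows --pt "0 0 -0.003" --pt "0 0 -0.006" --pt "0 0 -0.0074" --pt "0 0 -0.0074" --yaw '[0,0,0,0]'

```text
clock: 7.12
eef_pos: [530.0, 138.3, 125.1]
eef_rot: [3.142, -0.0, 1.49]
wrist_force: [-0.2, -0.5, -0.5]
finger_gap: 13.7
finger_force: 50.0
```

```bash
python3 step.py 529.95 138.24 125 88 10 88 2 124 4
python3 - <<'E'
from h import *
from cell import eyes
c=eyes.camera("scene");cv2.imwrite("pics/s3.png",cv2.resize(c["pixels"][130:270,240:400],None,fx=4,fy=4,interpolation=cv2.INTER_CUBIC)[:,:,::-1])
E
```

```text
clk 7.1 N -0.4 T 0.3 Fz -0.5 pos [529.95 138.28 125.08]
[[np.float64(-0.0017), np.float64(-0.001), -0.0003], [np.float64(-0.0034), np.float64(-0.0021), -0.0005], [np.float64(-0.0051), np.float64(-0.0031), -0.0008], [np.float64(-0.0068), np.float64(-0.0041), -0.001]] cmd 523.15 134.14 124.0
```

View pics/s3.png

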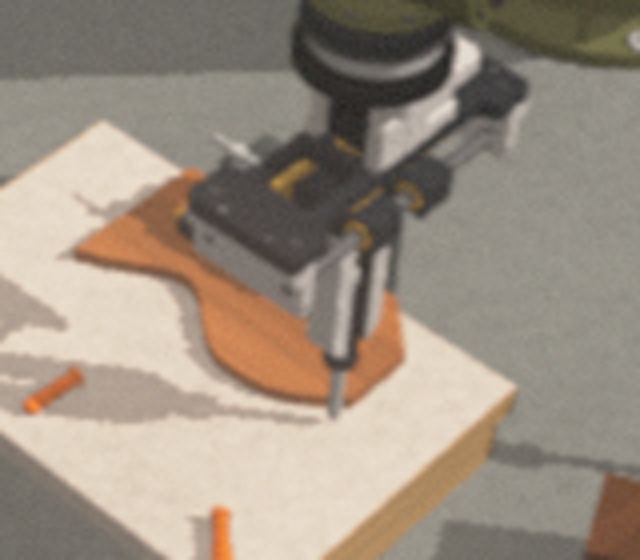

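The pencil point is at crop (335,415), just above the board beside the clipped-corner end, and the tester and clamps are clear. I'm closing on the edge, still off the board.

Call:
play_rows --pt "-0.0017 -0.001 -0.0003" --pt "-0.0034 -0.0021 -0.0005" --pt "-0.0051 -0.0031 -0.0008" --pt "-0.0068 -0.0041 -0.001" --pt "-0.0068 -0.0041 -0.001" --yaw '[0,0,0,0,0]'

```text
clock: 7.8
eef_pos: [523.1, 134.1, 124.1]
eef_rot: [-3.142, 0.0, 1.49]
wrist_force: [0.1, 0.8, -0.6]
finger_gap: 14.0
finger_force: 50.0
```

```bash
python3 step.py 523.15 134.14 124.0 88 2 88 0.5 124 3
```

```text
clk 7.8 N 0.5 T -0.6 Fz -0.6 pos [523.06 134.07 124.06]
[[np.float64(-0.0005), np.float64(-0.0003), 0.0], [np.float64(-0.0009), np.float64(-0.0005), 0.0], [np.float64(-0.0013), np.float64(-0.0008), 0.0]] cmd 521.85 133.34 124.0
```

Call:
play_rows --pt "-0.0005 -0.0003 0" --pt "-0.0009 -0.0005 0" --pt "-0.0013 -0.0008 0" --pt "-0.0013 -0.0008 0" --yaw '[0,0,0,0]'

```text
clock: 8.3
eef_pos: [522.1, 133.5, 124.1]
eef_rot: [3.141, -0.0, 1.49]
wrist_force: [2.8, 2.0, -1.4]
finger_gap: 13.8
finger_force: 50.0
```

```bash
python3 step.py 521.85 133.34 124.0 88 0.5 88 -0.3 124 2
```

```text
clk 8.3 N 3.4 T -0.3 Fz -1.4 pos [522.07 133.45 124.13]
[[np.float64(-0.0003), np.float64(-0.0002), 0.0], [np.float64(-0.0007), np.float64(-0.0004), 0.0]] cmd 521.15 132.94 124.0
```

Call:
play_rows --pt "0 0 -0.001" --pt "0 0 -0.0018" --pt "0 0 -0.0022" --pt "0 0 -0.0026" --pt "0 0 -0.0026" --yaw '[0,0,0,0,0]'

```text
clock: 8.93
eef_pos: [522.1, 133.5, 121.6]
eef_rot: [3.141, -0.0, 1.49]
wrist_force: [5.2, 3.3, 2.7]
finger_gap: 13.8
finger_force: 50.0
```

```bash
python3 step.py 521.85 133.34 121.4 88 0.5 82 0.4 121.1 5
```

```text
clk 8.9 N 6.2 T -0.1 Fz 2.7 pos [522.14 133.48 121.61]
[[np.float64(0.0007), np.float64(-0.0012), -0.0001], [np.float64(0.0015), np.float64(-0.0024), -0.0001], [np.float64(0.0023), np.float64(-0.0036), -0.0002], [np.float64(0.0032), np.float64(-0.0049), -0.0002], [np.float64(0.004), np.float64(-0.0062), -0.0003]] cmd 525.85 127.14 121.1
```

Call:
play_rows --pt "0.0008 -0.0012 0" --pt "0.0016 -0.0024 -0.0001" --pt "0.0024 -0.0036 -0.0001" --pt "0.0032 -0.0048 -0.0001" --pt "0.0041 -0.0061 -0.0001" --yaw '[0,0,0,0,0]'

```text
clock: 9.55
eef_pos: [525.8, 128.0, 121.2]
eef_rot: [-3.141, -0.001, 1.49]
wrist_force: [3.3, 7.7, 0.8]
finger_gap: 14.0
finger_force: 50.0
```

```bash
python3 step.py 525.95 127.24 121.3 82 0.5 75 0.5 121.3 6
```

```text
clk 9.6 N 7.1 T -4.4 Fz 0.8 pos [525.82 128.01 121.23]
[[np.float64(0.0009), np.float64(-0.0013), 0.0], [np.float64(0.0018), np.float64(-0.0025), 0.0], [np.float64(0.0026), np.float64(-0.0038), 0.0], [np.float64(0.0035), np.float64(-0.0051), 0.0], [np.float64(0.0043), np.float64(-0.0064), 0.0], [np.float64(0.0051), np.float64(-0.0076), 0.0]] cmd 531.05 119.64 121.3
```

Call:
play_rows --pt "0.0009 -0.0012 -0.0002" --pt "0.0018 -0.0024 -0.0003" --pt "0.0027 -0.0037 -0.0004" --pt "0.0036 -0.005 -0.0004" --pt "0.0045 -0.0063 -0.0004" --pt "0.0053 -0.0075 -0.0004" --yaw '[0,0,0,0,0,0]' --force 60

```text
clock: 10.3
eef_pos: [531.2, 120.4, 121.0]
eef_rot: [-3.141, -0.001, 1.49]
wrist_force: [2.4, 6.2, 2.1]
finger_gap: 13.9
finger_force: 60.0
```

```bash
python3 step.py 531.25 119.74 120.9 75 0.7 68 0.7 120.9 6
```

```text
clk 10.3 N 5.3 T -4.0 Fz 2.1 pos [531.17 120.41 120.98]
[[np.float64(0.0007), np.float64(-0.0013), 0.0], [np.float64(0.0015), np.float64(-0.0026), 0.0], [np.float64(0.0022), np.float64(-0.0039), 0.0], [np.float64(0.0029), np.float64(-0.0052), 0.0], [np.float64(0.0035), np.float64(-0.0065), 0.0], [np.float64(0.0042), np.float64(-0.0078), 0.0]] cmd 535.45 111.94 120.9
```

Call:
play_rows --pt "0.0007 -0.0013 -0.0001" --pt "0.0015 -0.0026 -0.0002" --pt "0.0022 -0.0039 -0.0002" --pt "0.0029 -0.0052 -0.0002" --pt "0.0035 -0.0065 -0.0002" --pt "0.0042 -0.0078 -0.0002" --yaw '[0,0,0,0,0,0]'

```text
clock: 11.05
eef_pos: [535.5, 112.6, 120.9]
eef_rot: [3.141, -0.001, 1.49]
wrist_force: [4.1, 6.3, 3.3]
finger_gap: 13.6
finger_force: 60.0
```

```bash
python3 step.py 535.45 111.94 120.7 68 0.7 60 0.7 120.7 6
```

```text
clk 11.1 N 6.4 T -3.9 Fz 3.3 pos [535.5  112.64 120.87]
[[np.float64(0.0006), np.float64(-0.0015), 0.0], [np.float64(0.0013), np.float64(-0.003), 0.0], [np.float64(0.0019), np.float64(-0.0044), 0.0], [np.float64(0.0024), np.float64(-0.0059), 0.0], [np.float64(0.003), np.float64(-0.0074), 0.0], [np.float64(0.0034), np.float64(-0.0089), 0.0]] cmd 538.85 103.04 120.7
```

Call:
play_rows --pt "0.0007 -0.0015 0" --pt "0.0014 -0.003 0" --pt "0.0021 -0.0044 0" --pt "0.0026 -0.0059 0" --pt "0.0032 -0.0073 0" --pt "0.0036 -0.0088 0" --yaw '[0,0,0,0,0,0]'

```text
clock: 11.8
eef_pos: [539.0, 103.7, 120.9]
eef_rot: [-3.142, -0.001, 1.49]
wrist_force: [2.8, 5.0, 3.0]
finger_gap: 13.7
finger_force: 60.0
```

```bash
python3 step.py 539.05 103.14 120.7 60 0.9 52 0.9 120.7 6
```

```text
clk 11.8 N 4.2 T -3.9 Fz 3.0 pos [539.01 103.67 120.87]
[[np.float64(0.0005), np.float64(-0.0015), 0.0], [np.float64(0.0009), np.float64(-0.003), 0.0], [np.float64(0.0012), np.float64(-0.0045), 0.0], [np.float64(0.0015), np.float64(-0.006), 0.0], [np.float64(0.0018), np.float64(-0.0074), 0.0], [np.float64(0.0021), np.float64(-0.0089), 0.0]] cmd 541.15 94.24 120.7
```

Call:
play_rows --pt "0.0005 -0.0015 0" --pt "0.0009 -0.003 0" --pt "0.0012 -0.0045 0" --pt "0.0014 -0.006 0" --pt "0.0017 -0.0074 0" --pt "0.002 -0.0089 0" --yaw '[0,0,0,0,0,0]'

```text
clock: 12.55
eef_pos: [541.0, 94.6, 120.9]
eef_rot: [-3.142, -0.001, 1.49]
wrist_force: [2.6, 4.3, 2.6]
finger_gap: 14.0
finger_force: 60.0
```

```bash
python3 step.py 541.05 94.24 120.7 52 0.8 44 0.8 120.7 6
```

```text
clk 12.6 N 3.2 T -3.8 Fz 2.6 pos [541.02  94.63 120.87]
[[np.float64(0.0002), np.float64(-0.0015), 0.0], [np.float64(0.0003), np.float64(-0.0029), 0.0], [np.float64(0.0005), np.float64(-0.0043), 0.0], [np.float64(0.0006), np.float64(-0.0058), 0.0], [np.float64(0.0007), np.float64(-0.0072), 0.0], [np.float64(0.0008), np.float64(-0.0086), 0.0]] cmd 541.85 85.64 120.7
```

Call:
play_rows --pt "-0.0001 -0.0015 -0.0001" --pt "-0.0001 -0.0029 -0.0002" --pt "0.0001 -0.0043 -0.0002" --pt "0.0002 -0.0058 -0.0002" --pt "0.0003 -0.0072 -0.0002" --pt "0.0004 -0.0086 -0.0002" --yaw '[0,0,0,0,0,0]'

```text
clock: 13.3
eef_pos: [541.6, 86.0, 120.8]
eef_rot: [3.141, -0.001, 1.49]
wrist_force: [3.7, 5.0, 3.7]
finger_gap: 13.8
finger_force: 60.0
```

```bash
python3 step.py 541.45 85.64 120.5 44 0.4 36 0.4 120.5 6
```

```text
clk 13.3 N 3.9 T -4.9 Fz 3.7 pos [541.62  86.04 120.82]
[[np.float64(0.0), np.float64(-0.0015), 0.0], [np.float64(0.0), np.float64(-0.0029), 0.0], [np.float64(0.0), np.float64(-0.0043), 0.0], [np.float64(0.0), np.float64(-0.0057), 0.0], [np.float64(-0.0), np.float64(-0.0071), 0.0], [np.float64(-0.0001), np.float64(-0.0085), 0.0]] cmd 541.35 77.14 120.5
```

Call:
play_rows --pt "-0.0001 -0.0015 0" --pt "-0.0002 -0.0029 0" --pt "-0.0002 -0.0043 0" --pt "-0.0002 -0.0057 0" --pt "-0.0003 -0.0071 0" --pt "-0.0004 -0.0085 0" --yaw '[0,0,0,0,0,0]'

```text
clock: 14.05
eef_pos: [541.4, 77.5, 120.9]
eef_rot: [3.14, -0.001, 1.49]
wrist_force: [5.3, 5.4, 2.8]
finger_gap: 13.9
finger_force: 60.0
```

```bash
python3 step.py 541.05 77.14 120.5 36 0.1 28 0.1 120.5 6
```

```text
clk 14.1 N 5.0 T -5.6 Fz 2.8 pos [541.43  77.53 120.86]
[[np.float64(-0.0001), np.float64(-0.0013), 0.0], [np.float64(-0.0002), np.float64(-0.0027), 0.0], [np.float64(-0.0003), np.float64(-0.0041), 0.0], [np.float64(-0.0004), np.float64(-0.0055), 0.0], [np.float64(-0.0006), np.float64(-0.007), 0.0], [np.float64(-0.0008), np.float64(-0.0084), 0.0]] cmd 540.25 68.74 120.5
```

Call:
play_rows --pt "-0.0001 -0.0013 -0.0001" --pt "-0.0002 -0.0027 -0.0001" --pt "-0.0003 -0.0041 -0.0001" --pt "-0.0004 -0.0055 -0.0001" --pt "-0.0006 -0.007 -0.0001" --pt "-0.0008 -0.0084 -0.0001" --yaw '[0,0,0,0,0,0]'

```text
clock: 14.8
eef_pos: [540.7, 69.1, 120.8]
eef_rot: [3.14, -0.001, 1.49]
wrist_force: [5.3, 3.3, 3.2]
finger_gap: 13.3
finger_force: 60.0
```

```bash
python3 step.py 540.25 68.74 120.4 28 0.1 20 0.1 120.4 6
```

```text
clk 14.8 N 4.7 T -4.1 Fz 3.2 pos [540.71  69.05 120.85]
[[np.float64(-0.0003), np.float64(-0.0014), 0.0], [np.float64(-0.0006), np.float64(-0.0028), 0.0], [np.float64(-0.0009), np.float64(-0.0042), 0.0], [np.float64(-0.0013), np.float64(-0.0057), 0.0], [np.float64(-0.0017), np.float64(-0.0071), 0.0], [np.float64(-0.0022), np.float64(-0.0085), 0.0]] cmd 538.05 60.24 120.4
```

Call:
play_rows --pt "-0.0003 -0.0014 0" --pt "-0.0006 -0.0028 0" --pt "-0.0009 -0.0042 0" --pt "-0.0013 -0.0057 0" --pt "-0.0017 -0.0071 0" --pt "-0.0022 -0.0085 0" --yaw '[0,0,0,0,0,0]'

```text
clock: 15.55
eef_pos: [538.6, 60.4, 120.8]
eef_rot: [3.14, -0.001, 1.49]
wrist_force: [5.4, 3.6, 3.4]
finger_gap: 13.5
finger_force: 60.0
```

```bash
python3 step.py 538.05 60.24 120.4 20 0.1 12 0.1 120.4 6
```

```text
clk 15.6 N 3.9 T -5.2 Fz 3.4 pos [538.55  60.41 120.85]
[[np.float64(-0.0005), np.float64(-0.0014), 0.0], [np.float64(-0.0011), np.float64(-0.0029), 0.0], [np.float64(-0.0017), np.float64(-0.0043), 0.0], [np.float64(-0.0024), np.float64(-0.0057), 0.0], [np.float64(-0.0031), np.float64(-0.0071), 0.0], [np.float64(-0.0039), np.float64(-0.0085), 0.0]] cmd 534.15 51.74 120.4
```

Call:
play_rows --pt "-0.0006 -0.0014 0" --pt "-0.0013 -0.0028 0" --pt "-0.0019 -0.0042 0" --pt "-0.0026 -0.0056 0" --pt "-0.0033 -0.007 0" --pt "-0.0041 -0.0084 0" --yaw '[0,0,0,0,0,0]'

```text
clock: 16.3
eef_pos: [534.5, 51.8, 120.9]
eef_rot: [3.14, -0.0, 1.49]
wrist_force: [5.3, 1.7, 3.3]
finger_gap: 13.5
finger_force: 60.0
```

```bash
python3 step.py 533.95 51.84 120.4 12 -0.1 5 -0.1 120.4 6
```

```text
clk 16.3 N 3.7 T -4.2 Fz 3.3 pos [534.49  51.84 120.85]
[[np.float64(-0.0008), np.float64(-0.0012), 0.0], [np.float64(-0.0015), np.float64(-0.0024), 0.0], [np.float64(-0.0024), np.float64(-0.0036), 0.0], [np.float64(-0.0033), np.float64(-0.0048), 0.0], [np.float64(-0.0042), np.float64(-0.006), 0.0], [np.float64(-0.0051), np.float64(-0.0072), 0.0]] cmd 528.85 44.64 120.4
```

Call:
play_rows --pt "-0.0009 -0.0011 0" --pt "-0.0017 -0.0022 0" --pt "-0.0026 -0.0034 0" --pt "-0.0035 -0.0046 0" --pt "-0.0044 -0.0058 0" --pt "-0.0053 -0.007 0" --yaw '[0,0,0,0,0,0]'

```text
clock: 17.05
eef_pos: [529.2, 44.7, 120.9]
eef_rot: [3.14, 0.0, 1.49]
wrist_force: [4.4, 1.3, 2.9]
finger_gap: 13.6
finger_force: 60.0
```

```bash
python3 step.py 528.65 44.84 120.4 5 -0.4 -2 -0.4 120.4 6
```

```text
clk 17.1 N 2.5 T -3.8 Fz 2.9 pos [529.18  44.71 120.86]
[[np.float64(-0.001), np.float64(-0.0011), 0.0], [np.float64(-0.002), np.float64(-0.0023), 0.0], [np.float64(-0.0031), np.float64(-0.0034), 0.0], [np.float64(-0.0041), np.float64(-0.0045), 0.0], [np.float64(-0.0052), np.float64(-0.0057), 0.0], [np.float64(-0.0063), np.float64(-0.0068), 0.0]] cmd 522.35 38.04 120.4
```

Call:
play_rows --pt "-0.0012 -0.0009 0" --pt "-0.0023 -0.002 -0.0001" --pt "-0.0034 -0.0031 -0.0001" --pt "-0.0045 -0.0042 -0.0001" --pt "-0.0056 -0.0053 -0.0001" --pt "-0.0067 -0.0064 -0.0001" --yaw '[0,0,0,0,0,0]'

```text
clock: 17.8
eef_pos: [522.7, 38.1, 120.9]
eef_rot: [3.139, 0.0, 1.49]
wrist_force: [7.4, -0.1, 2.4]
finger_gap: 13.8
finger_force: 60.0
```

```bash
python3 step.py 521.95 38.44 120.3 -2 -0.95 -8 -0.95 120.3 6
```

```text
clk 17.8 N 5.3 T -5.1 Fz 2.4 pos [522.7   38.13 120.86]
[[np.float64(-0.001), np.float64(-0.0009), 0.0], [np.float64(-0.0019), np.float64(-0.0019), 0.0], [np.float64(-0.0029), np.float64(-0.0028), 0.0], [np.float64(-0.0038), np.float64(-0.0038), 0.0], [np.float64(-0.0048), np.float64(-0.0047), 0.0], [np.float64(-0.0058), np.float64(-0.0056), 0.0]] cmd 516.15 32.84 120.3
```

Call:
play_rows --pt "-0.001 -0.0009 -0.0001" --pt "-0.002 -0.0018 -0.0002" --pt "-0.003 -0.0027 -0.0002" --pt "-0.0039 -0.0037 -0.0002" --pt "-0.0049 -0.0046 -0.0002" --pt "-0.0059 -0.0055 -0.0002" --yaw '[0,0,0,0,0,0]'

```text
clock: 18.55
eef_pos: [517.0, 32.6, 120.8]
eef_rot: [3.139, 0.0, 1.49]
wrist_force: [7.2, -1.2, 3.4]
finger_gap: 13.7
finger_force: 60.0
```

```bash
python3 step.py 516.05 32.94 120.1 -8 -1.05 -15 -1.05 120.1 6
```

```text
clk 18.6 N 5.9 T -4.3 Fz 3.4 pos [516.98  32.63 120.79]
[[np.float64(-0.001), np.float64(-0.0011), 0.0], [np.float64(-0.0021), np.float64(-0.0022), 0.0], [np.float64(-0.0032), np.float64(-0.0033), 0.0], [np.float64(-0.0043), np.float64(-0.0043), 0.0], [np.float64(-0.0053), np.float64(-0.0054), 0.0], [np.float64(-0.0063), np.float64(-0.0064), 0.0]] cmd 509.75 26.54 120.1
```

Call:
play_rows --pt "-0.001 -0.0011 0" --pt "-0.002 -0.0022 0" --pt "-0.0031 -0.0033 0" --pt "-0.0042 -0.0043 0" --pt "-0.0052 -0.0054 0" --pt "-0.0062 -0.0064 0" --yaw '[0,0,0,0,0,0]'

```text
clock: 19.3
eef_pos: [510.8, 26.3, 120.8]
eef_rot: [3.139, 0.0, 1.49]
wrist_force: [6.7, 1.0, 2.7]
finger_gap: 14.0
finger_force: 60.0
```

```bash
python3 step.py 509.85 26.54 120.1 -15 -1.0 -22 -1.0 120.1 6
```

```text
clk 19.3 N 4.3 T -5.2 Fz 2.7 pos [510.79  26.31 120.8 ]
[[np.float64(-0.001), np.float64(-0.0011), 0.0], [np.float64(-0.0019), np.float64(-0.0022), 0.0], [np.float64(-0.0027), np.float64(-0.0032), 0.0], [np.float64(-0.0035), np.float64(-0.0042), 0.0], [np.float64(-0.0043), np.float64(-0.0053), 0.0], [np.float64(-0.005), np.float64(-0.0063), 0.0]] cmd 504.85 20.24 120.1
```

Call:
play_rows --pt "-0.0011 -0.0011 -0.0001" --pt "-0.002 -0.0021 -0.0001" --pt "-0.0028 -0.0031 -0.0001" --pt "-0.0036 -0.0041 -0.0001" --pt "-0.0044 -0.0052 -0.0001" --pt "-0.0051 -0.0062 -0.0001" --yaw '[0,0,0,0,0,0]'

```text
clock: 20.05
eef_pos: [505.8, 20.1, 120.8]
eef_rot: [3.138, 0.0, 1.49]
wrist_force: [8.3, 0.4, 3.3]
finger_gap: 13.8
finger_force: 60.0
```

```bash
python3 step.py 504.75 20.34 120.0 -22 -1.1 -28 -1.1 120.0 6
```

```text
clk 20.1 N 6.7 T -4.8 Fz 3.3 pos [505.85  20.13 120.78]
[[np.float64(-0.0005), np.float64(-0.0009), 0.0], [np.float64(-0.001), np.float64(-0.0018), 0.0], [np.float64(-0.0015), np.float64(-0.0027), 0.0], [np.float64(-0.0019), np.float64(-0.0035), 0.0], [np.float64(-0.0023), np.float64(-0.0044), 0.0], [np.float64(-0.0026), np.float64(-0.0052), 0.0]] cmd 502.15 15.14 120.0
```

Call:
play_rows --pt "-0.0003 -0.001 0" --pt "-0.0008 -0.0019 0" --pt "-0.0012 -0.0028 0" --pt "-0.0016 -0.0036 0" --pt "-0.002 -0.0045 0" --pt "-0.0023 -0.0053 0" --yaw '[0,0,0,0,0,0]'

```text
clock: 20.8
eef_pos: [503.5, 15.1, 120.8]
eef_rot: [3.139, -0.0, 1.49]
wrist_force: [8.1, 3.1, 5.1]
finger_gap: 14.0
finger_force: 60.0
```

```bash
python3 step.py 502.45 15.04 120.0 -28 -0.8 -34 -0.8 120.0 6
```

```text
clk 20.8 N 6.6 T -5.6 Fz 5.1 pos [503.47  15.06 120.76]
[[np.float64(-0.0003), np.float64(-0.0009), 0.0], [np.float64(-0.0006), np.float64(-0.0017), 0.0], [np.float64(-0.0008), np.float64(-0.0026), 0.0], [np.float64(-0.0009), np.float64(-0.0034), 0.0], [np.float64(-0.001), np.float64(-0.0042), 0.0], [np.float64(-0.0011), np.float64(-0.0051), 0.0]] cmd 501.35 9.94 120.0
```

Call:
play_rows --pt "0 -0.0009 0.0001" --pt "-0.0002 -0.0018 0.0001" --pt "-0.0004 -0.0027 0.0001" --pt "-0.0005 -0.0035 0.0001" --pt "-0.0006 -0.0043 0.0001" --pt "-0.0007 -0.0052 0.0001" --yaw '[0,0,0,0,0,0]'

```text
clock: 21.55
eef_pos: [502.6, 10.1, 120.8]
eef_rot: [3.139, -0.001, 1.49]
wrist_force: [6.6, 4.8, 3.7]
finger_gap: 13.6
finger_force: 60.0
```

```bash
python3 step.py 501.75 9.84 120.1 -34 -0.4 -40 -0.3 120.1 6
```

```text
clk 21.6 N 6.2 T -5.2 Fz 3.7 pos [502.59  10.14 120.77]
[[np.float64(-0.0), np.float64(-0.0008), 0.0], [np.float64(-0.0), np.float64(-0.0016), 0.0], [np.float64(0.0), np.float64(-0.0024), 0.0], [np.float64(0.0001), np.float64(-0.0033), 0.0], [np.float64(0.0003), np.float64(-0.0042), 0.0], [np.float64(0.0004), np.float64(-0.0051), 0.0]] cmd 502.15 4.74 120.1
```

Call:
play_rows --pt "0.0001 -0.0008 0" --pt "0.0002 -0.0016 0" --pt "0.0003 -0.0024 0" --pt "0.0004 -0.0032 0" --pt "0.0006 -0.0041 0" --pt "0.0007 -0.005 0" --yaw '[0,0,0,0,0,0]'

```text
clock: 22.3
eef_pos: [503.0, 5.4, 120.7]
eef_rot: [3.14, -0.001, 1.49]
wrist_force: [5.1, 6.0, 4.5]
finger_gap: 13.3
finger_force: 60.0
```

```bash
python3 step.py 502.45 4.84 120.1 -40 0 -47 0.2 120.1 6
```

```text
clk 22.3 N 6.1 T -5.0 Fz 4.5 pos [502.99   5.45 120.67]
[[np.float64(0.0003), np.float64(-0.001), 0.0], [np.float64(0.0005), np.float64(-0.0021), 0.0], [np.float64(0.0009), np.float64(-0.0031), 0.0], [np.float64(0.0012), np.float64(-0.0042), 0.0], [np.float64(0.0017), np.float64(-0.0053), 0.0], [np.float64(0.0021), np.float64(-0.0064), 0.0]] cmd 504.55 -1.56 120.1
```

Call:
play_rows --pt "0.0003 -0.001 0" --pt "0.0006 -0.002 0" --pt "0.001 -0.003 0" --pt "0.0014 -0.0041 0" --pt "0.0019 -0.0052 0" --pt "0.0023 -0.0063 0" --yaw '[0,0,0,0,0,0]'

```text
clock: 23.05
eef_pos: [504.9, -0.7, 120.5]
eef_rot: [3.141, -0.002, 1.49]
wrist_force: [3.0, 7.5, 6.2]
finger_gap: 13.9
finger_force: 60.0
```

```bash
python3 step.py 504.75 -1.46 120.1 -47 0.4 -54 0.6 120.1 6
```

```text
clk 23.1 N 5.6 T -5.9 Fz 6.2 pos [504.86  -0.65 120.53]
[[np.float64(0.0005), np.float64(-0.0011), 0.0], [np.float64(0.001), np.float64(-0.0022), 0.0], [np.float64(0.0015), np.float64(-0.0034), 0.0], [np.float64(0.0021), np.float64(-0.0045), 0.0], [np.float64(0.0027), np.float64(-0.0057), 0.0], [np.float64(0.0033), np.float64(-0.0068), 0.0]] cmd 508.05 -8.26 120.1
```

Call:
play_rows --pt "0.0005 -0.0011 0.0001" --pt "0.001 -0.0022 0.0002" --pt "0.0015 -0.0034 0.0003" --pt "0.0021 -0.0045 0.0003" --pt "0.0027 -0.0057 0.0003" --pt "0.0033 -0.0068 0.0003" --yaw '[0,0,0,0,0,0]'

```text
clock: 23.8
eef_pos: [507.9, -7.4, 120.6]
eef_rot: [-3.141, -0.002, 1.49]
wrist_force: [0.5, 6.5, 5.8]
finger_gap: 14.1
finger_force: 60.0
```

```bash
python3 step.py 508.05 -8.26 120.4 -54 0.6 -61 0.7 120.4 6
```

```text
clk 23.8 N 3.3 T -5.6 Fz 5.8 pos [507.92  -7.44 120.62]
[[np.float64(0.0006), np.float64(-0.0012), 0.0], [np.float64(0.0012), np.float64(-0.0024), 0.0], [np.float64(0.0018), np.float64(-0.0036), 0.0], [np.float64(0.0025), np.float64(-0.0048), 0.0], [np.float64(0.0031), np.float64(-0.006), 0.0], [np.float64(0.0038), np.float64(-0.0072), 0.0]] cmd 511.85 -15.46 120.4
```

Call:
play_rows --pt "0.0004 -0.0013 0.0001" --pt "0.0009 -0.0025 0.0002" --pt "0.0015 -0.0037 0.0002" --pt "0.0022 -0.0049 0.0002" --pt "0.0028 -0.0061 0.0002" --pt "0.0035 -0.0073 0.0002" --yaw '[0,0,0,0,0,0]'

```text
clock: 24.55
eef_pos: [511.5, -14.7, 120.8]
eef_rot: [-3.141, -0.002, 1.49]
wrist_force: [3.4, 7.4, 4.2]
finger_gap: 14.0
finger_force: 60.0
```

```bash
python3 step.py 511.55 -15.56 120.6 -61 0.35 -68 0.35 120.6 6
```

```text
clk 24.6 N 6.5 T -5.0 Fz 4.2 pos [511.48 -14.71 120.75]
[[np.float64(0.0006), np.float64(-0.0013), 0.0], [np.float64(0.0012), np.float64(-0.0025), 0.0], [np.float64(0.0019), np.float64(-0.0037), 0.0], [np.float64(0.0025), np.float64(-0.005), 0.0], [np.float64(0.0032), np.float64(-0.0062), 0.0], [np.float64(0.0038), np.float64(-0.0074), 0.0]] cmd 515.35 -22.96 120.6
```

Call:
play_rows --pt "0.0007 -0.0012 0" --pt "0.0014 -0.0024 0" --pt "0.0021 -0.0036 0" --pt "0.0027 -0.0049 0" --pt "0.0034 -0.0061 0" --pt "0.004 -0.0073 0" --yaw '[0,0,0,0,0,0]'

```text
clock: 25.3
eef_pos: [515.3, -22.1, 120.7]
eef_rot: [-3.141, -0.001, 1.49]
wrist_force: [1.1, 6.4, 4.4]
finger_gap: 13.7
finger_force: 60.0
```

```bash
python3 step.py 515.55 -22.86 120.6 -68 0.55 -75 0.55 120.6 6
```

```text
clk 25.3 N 3.9 T -5.2 Fz 4.4 pos [515.31 -22.11 120.7 ]
[[np.float64(0.0006), np.float64(-0.0013), 0.0], [np.float64(0.0012), np.float64(-0.0026), 0.0], [np.float64(0.0018), np.float64(-0.0038), 0.0], [np.float64(0.0024), np.float64(-0.0051), 0.0], [np.float64(0.0029), np.float64(-0.0064), 0.0], [np.float64(0.0035), np.float64(-0.0077), 0.0]] cmd 519.05 -30.56 120.6
```

Call:
play_rows --pt "0.0005 -0.0013 0" --pt "0.0011 -0.0026 0" --pt "0.0017 -0.0038 0" --pt "0.0023 -0.0051 0" --pt "0.0028 -0.0064 0" --pt "0.0034 -0.0077 0" --yaw '[0,0,0,0,0,0]'

```text
clock: 26.05
eef_pos: [518.7, -29.8, 120.7]
eef_rot: [-3.141, -0.001, 1.49]
wrist_force: [1.0, 5.6, 4.6]
finger_gap: 13.7
finger_force: 60.0
```

```bash
python3 step.py 518.95 -30.56 120.6 -75 0.4 -82 0.4 120.6 6
```

```text
clk 26.1 N 3.0 T -4.8 Fz 4.6 pos [518.67 -29.8  120.68]
[[np.float64(0.0004), np.float64(-0.0013), 0.0], [np.float64(0.0009), np.float64(-0.0026), 0.0], [np.float64(0.0013), np.float64(-0.0039), 0.0], [np.float64(0.0018), np.float64(-0.0052), 0.0], [np.float64(0.0021), np.float64(-0.0064), 0.0], [np.float64(0.0025), np.float64(-0.0076), 0.0]] cmd 521.45 -38.16 120.6
```

Call:
play_rows --pt "0.0002 -0.0014 0" --pt "0.0006 -0.0027 0" --pt "0.001 -0.004 0" --pt "0.0015 -0.0053 0" --pt "0.0018 -0.0065 0" --pt "0.0022 -0.0077 0" --yaw '[0,0,0,0,0,0]'

```text
clock: 26.8
eef_pos: [521.3, -37.4, 120.8]
eef_rot: [3.141, -0.002, 1.49]
wrist_force: [4.5, 8.0, 3.3]
finger_gap: 13.4
finger_force: 60.0
```

```bash
python3 step.py 521.15 -38.26 120.6 -82 0.05 -88 0.0 120.6 5
```

```text
clk 26.8 N 6.5 T -6.4 Fz 3.3 pos [521.35 -37.39 120.82]
[[np.float64(0.0003), np.float64(-0.0012), 0.0], [np.float64(0.0007), np.float64(-0.0024), 0.0], [np.float64(0.001), np.float64(-0.0034), 0.0], [np.float64(0.0014), np.float64(-0.0044), 0.0], [np.float64(0.0019), np.float64(-0.0053), 0.0]] cmd 523.05 -43.56 120.6
```

Call:
play_rows --pt "0.0004 -0.0012 0" --pt "0.0008 -0.0024 0" --pt "0.0012 -0.0035 0" --pt "0.0015 -0.0046 0" --pt "0.0018 -0.0055 0" --yaw '[0,0,0,0,0]'

```text
clock: 27.42
eef_pos: [523.3, -42.8, 120.8]
eef_rot: [3.141, -0.002, 1.49]
wrist_force: [6.0, 8.0, 2.0]
finger_gap: 13.9
finger_force: 60.0
```

```bash
python3 step.py 522.95 -43.76 120.6 -88 0.05 -88 8 126 3
```

```text
clk 27.4 N 9.3 T -3.7 Fz 2.0 pos [523.28 -42.84 120.83]
[[np.float64(0.0024), np.float64(0.0016), 0.0018], [np.float64(0.0047), np.float64(0.003), 0.0036], [np.float64(0.0069), np.float64(0.0044), 0.0054]] cmd 529.85 -39.36 126.0
```

Call:
play_rows --pt "0.0005 0.0005 0.004" --pt "0.004 0.001 0.012" --pt "0.006 0.002 0.025" --pt "0.006 0.002 0.04" --pt "0.006 0.002 0.05" --pt "0.006 0.002 0.0518" --yaw '[0,0,0,0,0,0]'

```text
clock: 28.18
eef_pos: [529.1, -41.8, 173.3]
eef_rot: [3.14, 0.0, 1.49]
wrist_force: [0.2, 0.1, -1.4]
finger_gap: 13.7
finger_force: 60.0
```

Call:
play_rows --pt "-0.002 0.015 0" --pt "-0.005 0.04 0" --pt "-0.009 0.075 0" --pt "-0.014 0.115 0" --pt "-0.019 0.155 0" --pt "-0.025 0.195 0" --pt "-0.031 0.235 0" --pt "-0.037 0.27 0" --pt "-0.042 0.3 0" --pt "-0.046 0.325 0" --pt "-0.049 0.34 0" --pt "-0.0491 0.3467 0" --yaw '[0.02,0.05,0.09,0.13,0.17,0.21,0.25,0.29,0.33,0.36,0.39,0.4]'

```text
clock: 29.68
eef_pos: [479.3, 305.6, 172.1]
eef_rot: [-3.141, 0.0, 1.892]
wrist_force: [0.1, -0.7, 0.1]
finger_gap: 13.8
finger_force: 60.0
```

Call:
play_rows --pt "0 0 0" --pt "0 0 0" --yaw '[0,0]'

```text
clock: 29.92
eef_pos: [480.0, 304.3, 172.4]
eef_rot: [-3.141, 0.0, 1.889]
wrist_force: [0.2, -0.1, -0.6]
finger_gap: 13.9
finger_force: 60.0
```

```bash
python3 - <<'E'
from h import *
from cell import telemetry,eyes
c=eyes.camera("scene");pickle.dump(c,open("s4.pkl","wb"));t=eyes.camera("top");pickle.dump(t,open("t4.pkl","wb"))
s=telemetry.read_state();print(s["eef_pos"],s["eef_rot"],s["wrist_force"],s["clock"])
A=cv2.resize(c["pixels"][150:300,330:490],(400,375),interpolation=cv2.INTER_CUBIC);A0=cv2.resize(load("s2")["pixels"][150:300,330:490],(400,375),interpolation=cv2.INTER_CUBIC)
B=cv2.resize(c["pixels"][160:240,230:350],None,fx=3.3,fy=2.75,interpolation=cv2.INTER_CUBIC)[:220,:400];B=cv2.resize(B,(400,220));T=cv2.resize(t["pixels"][205:265,230:330],(400,220),interpolation=cv2.INTER_CUBIC)
cv2.imwrite("pics/s4.png",np.vstack([np.hstack([A0,A]),np.hstack([B,T])])[:,:,::-1])
E
```

```text
[480.05255589 304.39152281 172.48615644] [3.14157664e+00 4.33869998e-05 1.88884303e+00] [-0.30067938 -0.17175596 -0.46205337] 30.025
```

View pics/s4.png

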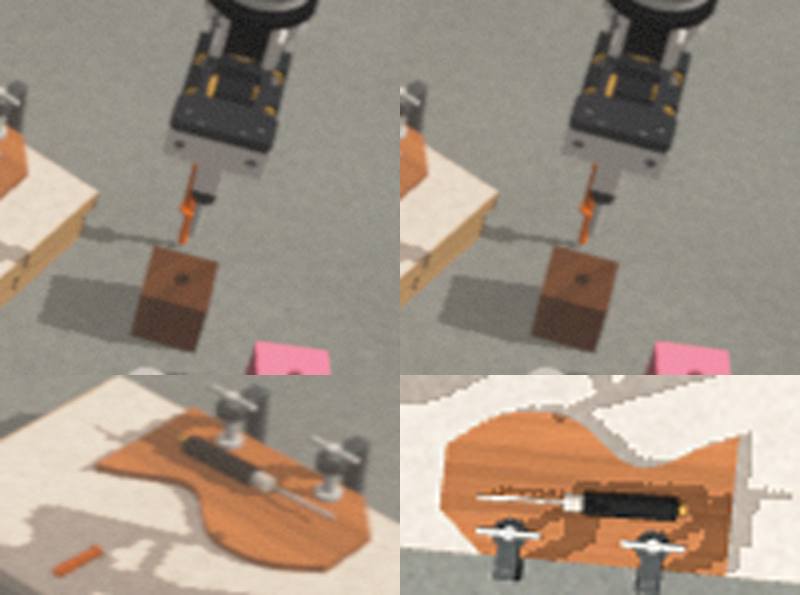

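The held pencil looks the same in the grip as before (collar at (203,197) before and (603,197) now), upright over the hole at (582,279). The tester and clamps haven't moved. I'm inserting it at the pick position.

Call:
play_rows --pt "0 0 -0.012" --pt "0 0 -0.028" --pt "0 0 -0.04" --pt "0 0 -0.048" --pt "0 0 -0.054" --pt "0 0 -0.06" --pt "0 0 -0.06" --yaw '[0,0,0,0,0,0,0]'

```text
clock: 30.9
eef_pos: [479.7, 304.9, 112.1]
eef_rot: [-3.141, 0.0, 1.89]
wrist_force: [-0.3, 0.3, -0.7]
finger_gap: 13.6
finger_force: 60.0
```

Entered freely. Continuing down.

Call:
play_rows --pt "0 0 -0.005" --pt "0 0 -0.012" --pt "0 0 -0.019" --pt "0 0 -0.026" --pt "0 0 -0.032" --pt "0 0 -0.036" --pt "0 0 -0.038" --pt "0 0 -0.039" --pt "0 0 -0.0395" --pt "0 0 -0.0395" --yaw '[0,0,0,0,0,0,0,0,0,0]'

```text
clock: 32.15
eef_pos: [479.9, 304.9, 73.0]
eef_rot: [3.142, -0.0, 1.89]
wrist_force: [0.1, -0.2, -0.9]
finger_gap: 13.6
finger_force: 60.0
```

Call:
play_rows --pt "0 0 -0.0004" --pt "0 0 -0.0008" --pt "0 0 -0.0012" --pt "0 0 -0.0016" --pt "0 0 -0.0016" --yaw '[0,0,0,0,0]'

```text
clock: 32.78
eef_pos: [480.0, 305.0, 72.5]
eef_rot: [3.141, -0.0, 1.89]
wrist_force: [-6.2, -3.2, 12.8]
finger_gap: 13.4
finger_force: 60.0
```

Seated at the same height as the pick (72.5). I'll ease off, release, press nothing further and withdraw.

Call:
play_rows --pt "0 0 0.0005" --pt "0 0 0.001" --pt "0 0 0.001" --yaw '[0,0,0]'

```text
clock: 33.15
eef_pos: [479.9, 305.0, 72.5]
eef_rot: [3.141, -0.0, 1.89]
wrist_force: [-1.6, -0.3, 4.9]
finger_gap: 13.5
finger_force: 60.0
```

Call:
play_rows --pt "0 0 0" --pt "0 0 0" --pt "0 0 0" --pt "0 0 0" --pt "0 0 0" --yaw '[0,0,0,0,0]' --hand 0.4

```text
clock: 33.78
eef_pos: [479.9, 304.9, 72.3]
eef_rot: [-3.142, -0.0, 1.89]
wrist_force: [-0.1, 0.2, -0.2]
finger_gap: 37.4
finger_force: 0.0
```

Call:
play_rows --pt "0 0 0.004" --pt "0 0 0.015" --pt "0 0 0.03" --pt "0 0 0.05" --pt "0 0 0.07" --pt "0 0 0.09" --pt "0 0 0.105" --pt "0 0 0.11" --pt "-0.03 0.02 0.11" --pt "-0.07 0.05 0.11" --pt "-0.11 0.08 0.11" --pt "-0.14 0.1 0.11" --yaw '[0,0,0,0,0,0,0,0,0,0,0,0]'

```text
clock: 35.28
eef_pos: [338.1, 405.7, 182.0]
eef_rot: [-3.141, 0.0, 1.891]
wrist_force: [0.8, -0.1, -0.2]
finger_gap: 37.6
finger_force: 0.0
```

```bash
python3 - <<'E'
from h import *
from cell import telemetry,eyes
c=eyes.camera("scene");t=eyes.camera("top");s=telemetry.read_state();print(s["eef_pos"],s["wrist_force"],s["clock"])
f=lambda im:cv2.resize(im[190:300,350:460],(400,400),interpolation=cv2.INTER_CUBIC)
g=lambda im:cv2.resize(im[160:270,220:350],(400,200),interpolation=cv2.INTER_CUBIC)
cv2.imwrite("pics/s5.png",np.vstack([np.hstack([f(load("scene")["pixels"]),f(c["pixels"])]),np.hstack([g(load("top")["pixels"]),g(t["pixels"])])])[:,:,::-1])
E
```

```text
[337.44065516 406.26782546 182.09247847] [ 0.16710278 -0.51859007 -0.65317485] 35.375
```

View pics/s5.png

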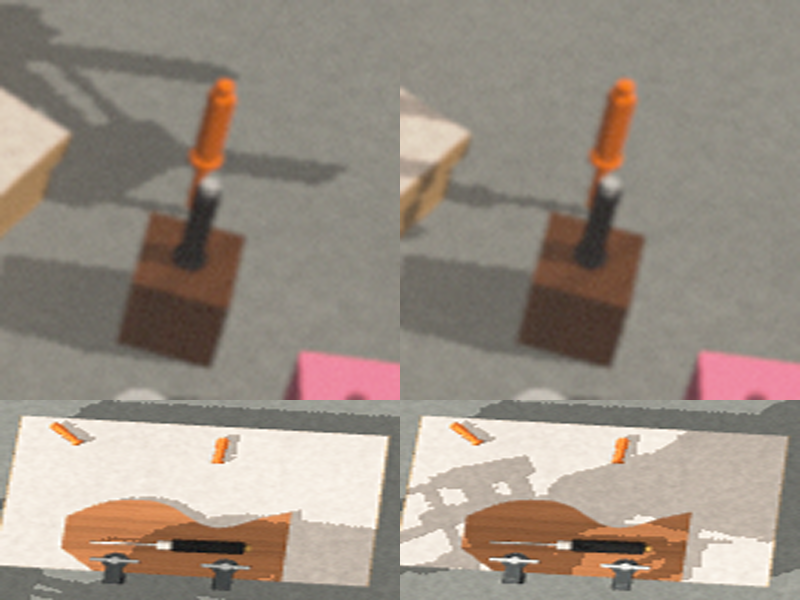

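The pencil is back home: its cap is at (609,184) now and was at (209,184) at the start. The bystanders are unmoved.

```bash
python3 -c "
from cell import manip
print(manip.sign_off())"
```

```text
the job is handed in; nothing more can be done
None
```

I ran the pencil round the curved edge in one pass, with contact force on edge and board at every check (edge mostly 3–6 N, 9 N at the finish), then stood it fully home and handed in at about 35 s; the drawn line itself did not show in the camera images, so I could not check it by eye.

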